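Unclip the mandrel and lay it in the V-cradle

ROBOT

A 6-joint arm with a two-finger parallel gripper is mounted at the origin on a cart in front of the work surface, level with it; the furniture and walls round the work are solid. World frame = base frame: x ahead of the robot, y to its left, z up, the work surface at z = 0. Lengths are in m, angles in rad, forces in N, time in s.
With the tool pointing down it reaches from about 0.225 to 0.875 m from the base axis. Payload 3.4 kg.
Tool frame: the origin (TCP) lies between the finger pads; the fingertips stand 17 mm ahead of it and the grasp point (between the pads) lies 2 mm behind it; z points along the fingers, y is the line along which they close (so a half turn about z gives the same grasp; the last joint's range is limited). The gripper opens to 85 mm and grips with 20 to 120 N. Pads are 22 mm wide; open, the fingers measure 114 mm over their backs; the gripper's body (76 mm by 85 mm) begins 54 mm behind the grasp point. The pads swing forward as they close: fully open they stand 13 mm farther back than shut.
Start: joints at [-1.382, 0.276, 1.505, -0, 1.361, -0.121], TCP at [0.175, -0.548, 0.248] pointing down, gripper open.
Joint ranges: [-2.89, 2.89], [-0.75, 2.08], [0.22, 2.7], [-1.18, 4.32], [0.11, 2.71], [-2.7, 2.7]. Speed limits (rad/s): [2.57, 2.57, 3.14, 3.14, 3.14, 3.14].

INTERFACE

Orientations are given as a 3x3 rotation matrix whose columns are the frame's x, y, z axes.
In Python, from workcell import env gives the robot as it stands.
- The arm moves only by the tool drive_effector, called after "Emit:" as a command line: name --argument value ..., lists and objects as JSON in quotes. Schema: {"type":"object","properties":{"increments":{"type":"array","items":{"type":"array","items":{"type":"array","items":{"type":"number"},"minItems":5,"maxItems":5},"minItems":1,"maxItems":8},"minItems":1,"maxItems":1},"only":{"type":"string"},"quiet":{"type":"boolean"},"lines":{"type":"string"}},"required":["increments"],"additionalProperties":false}. increments is a list that holds a single list of rows (three levels of brackets), with 1 to 8 rows, each of 5 numbers: dx, dy, dz in m, then a turn about the tool's z in rad, then the finger opening in m; each row is the pose to reach, as a shift and turn from the pose commanded when the call began, along the tool's axes at that moment; what a row does not reach only later rows make up. A row lasts 1/10 s, in which the tool goes at most 0.05 m and 0.15 rad, less where a joint would pass 70% of its speed; a pose out of reach is approached as far as the arm can. The fingers move at their own pace and stop on an object; the grip force is fixed at half the most. Time passes only in rows, so rows that do not move let the fingers close. The tool returns the time, the measured TCP pose, the force, the opening and the grip force at its end. only (a regular expression) keeps the lines of the reply that match it, lines (a string "A,B") keeps lines A to B, and quiet returns only ok. Input that does not fit is refused with a message, and nothing moves.
- env.sense(): the state, without advancing time (a new reading comes with each control period).
- env.camera(name): name is "scene" or "top"; returns the picture (400x640x3 uint8, red, green, blue); there is no depth.
- env.camera_model(name): a dict with "K" (3x3 intrinsics, pixels), "eye" and "rotation" of the camera in the world. Camera axes: x right, y down, z forward; pixel columns grow to the right and rows downward; lengths in m; the calibration is good to about 2 mm. A picture is of the moment at which its call begins. camera_model takes no time and is no camera call.
- env.close_job(): hands the job in; it is judged then, once.
The state is a dict: "clock": time; "q": joint angles; "qd": joint speeds; "effort": joint torques, N m; "ee_pos": TCP position; "eef_rot": TCP orientation; "force": force on the tool from outside, world axes, zero at the start; "torque": the same for the moment, N m; "width": finger opening in m; "grip_force": force on a finger pad.
Only numpy, scipy, OpenCV 4.12 (cv2) and the standard library are available. Lean on these libraries where they do the work, as an engineer would, in place of code of your own. Each camera call takes 0.05 s, during which the arm holds its last target. There are 200 camera calls.

TASK

Pull the steel mandrel sideways out of its spring clip by one of its free ends, and lay it down on the bench and let go. Then take it again by the middle and lay it in the two V-grooves of the blue cradle, with its brass hexagonal head in the red pocket, so that it lies fully home along both grooves. Do not push the loose tape roll, brass block or yellow screwdriver about.

Things in the scene. Friction and masses are not known exactly. Their poses are not given: they have to be found in the camera images.
- mandrel: Straight steel bar, 20 mm diameter, 150 mm long, 0.15 kg; its last 18 mm at +y are a brass hexagonal head, 24 mm across flats. Origin on the axis at mid length; y runs along the axis to the head. At first the clip holds it level at mid length, with 65 mm free on either side. On the bench the head keeps it from rolling and its axis lies about 11 mm above the bench.
- head_end (a point): Centre of the mandrel's head end face, on the axis, 75 mm from its middle.
- clip_stand: Grey fixed stand; origin at the underside, below the middle of the clip. -x points out of the clip's mouth, y along the clipped mandrel to its head. Base plate x -38 to +48, y +-35, 8 mm thick; behind the clip a post (x +18 to +36, y +-13 mm) up to 99 mm. Shifts and turns from run to run and may change sides with the cradle.
- clip (a point): Middle of the C-shaped steel spring clip, 85 mm above the bench: at first the middle of the mandrel. The clip is 16 mm wide (y +-8), 27 mm high; its sprung lips reach 17 mm in front of the point. Pulled level along the stand's -x, the mandrel resists with roughly 10 to 15 N, snaps past the lips after about 10 mm and is clear after 30 mm.
- v_cradle: Fixed blue cradle, origin at the underside, centre; y along the grooves to the red pocket. Base 56 x 180 x 8 mm. V-blocks, 44 mm high, 51 mm wide, at y -80 to -26 and +26 to +50 mm, 90 degree grooves 40 mm wide at the top; the gap between (y +-26) is open to the base for the fingers. Blue end wall at y -80; red-walled head pocket y +50 to +80, 40 mm wide inside: no finger room at the ends.
- seat (a point): Where the middle of the mandrel's axis is when it lies home: 38 mm above the bench, over the cradle's centre. The end walls leave it 5 mm of play to either side along y.
- red_end (a point): Middle of the red end wall of the cradle, at +y, 82 mm from the seat.
- tape_roll: Bystander: loose black roll of tape lying flat, 59 mm diameter, 19 mm high. Origin: centre of the underside. (Furniture: a shelf overhangs the bench from x 0.62 m on, 0.57 m above it; keep elbows out of it.)
- brass_offcut: Bystander: loose brass block 28 x 45 x 22 mm. Origin: centre of the underside. (Furniture: a thick cord hangs at the right edge, y -0.41 m.)
- yellow_driver: Bystander: loose screwdriver with a yellow handle, 158 mm long, along its y. Origin: underside, half way. The bench between clip stand and cradle (around x 0.475 m, y 0.02 m) is free for laying things down.

How it is judged:
On the way, in this order (a step that is already met when the one before it is completed fails the run):
1. the mandrel is out of the clip (distance between mandrel and clip above 0.035 m), for 0.2 s.
2. the mandrel lies on the bench, let go (height (world z) of mandrel below 0.02 m and height (world z) of head_end below 0.022 m and contact force between mandrel and the fingers below 0.05 N and linear speed of mandrel below 0.03 m/s), for 0.2 s.
At the end, for the whole second after the job is handed in: The mandrel lies at rest in both V-grooves of the cradle, let go, head in the red pocket: its middle within 3 mm of the seat across the groove and in height and within 8 mm along it, its axis within 0.05 rad of the groove (x of mandrel in the frame of seat between -0.003 and 0.003 m and z of mandrel in the frame of seat between -0.003 and 0.003 m and y of mandrel in the frame of seat between -0.008 and 0.008 m and angle between the y axis of mandrel and the y axis of v_cradle, either way round below 0.05 rad and y of head_end in the frame of seat above 0.06 m and contact force between mandrel and v_cradle above 0.3 N and linear speed of mandrel below 0.01 m/s and contact force between mandrel and the fingers below 0.05 N); the robot touches nothing.
It fails at once if the tape roll is pushed more than 30 mm (distance of tape_roll from where it was at the start of the episode above 0.03 m).
It fails at once if the brass block is pushed more than 30 mm (distance of brass_offcut from where it was at the start of the episode above 0.03 m).
It fails at once if the yellow screwdriver is pushed more than 30 mm (distance of yellow_driver from where it was at the start of the episode above 0.03 m).
It fails at once if the mandrel is slid out of the clip lengthwise instead of pulled out sideways (x of mandrel in the frame of clip between -0.01 and 0.01 m and z of mandrel in the frame of clip between -0.01 and 0.01 m and (y of mandrel in the frame of clip between 0.03 and 0.065 m or y of mandrel in the frame of clip between -0.065 and -0.03 m)).
It also fails if it takes over 48 s, if anything falls off the work surface, if the arm or the gripper's body presses on something with over 40 N, if the wrist force passes 120 N, or if a joint passes its speed limit or range.

## Working session

There is one attempt and no reset: what is moved stays moved. The work goes in short steps, Python scripts to look and compute and a tool call to move; the robot and the scene stay as the last step left them, time stands still between calls to the robot, and variables do not carry over. Pictures are saved under pics/ and viewed, at most 10 in all, crops included, and the job is handed in when it is done.

```bash
ls; mkdir -p pics; python3 - <<'E'
from workcell import env
import cv2
for n in("scene","top"):
    m=env.camera_model(n);print(n,m)
    im=env.camera(n);cv2.imwrite(f"pics/{n}0.png",im[:,:,::-1])
s=env.sense();print(s)
E
```

```text
pics
workcell.py
scene {'K': array([[518.2222615 ,   0.        , 328.52243878],
       [  0.        , 518.2222615 , 199.24148797],
       [  0.        ,   0.        ,   1.        ]]), 'eye': array([-0.45930466, -0.48946222,  1.32970598]), 'rotation': array([[ 0.43935182, -0.69055734,  0.57454377],
       [-0.89830173, -0.34122187,  0.27680612],
       [ 0.00489641, -0.63772894, -0.7702453 ]])}
top {'K': array([[448.11565586,   0.        , 319.76536164],
       [  0.        , 448.11565586, 195.00292225],
       [  0.        ,   0.        ,   1.        ]]), 'eye': array([ 0.31785623, -0.05103337,  1.23564758]), 'rotation': array([[-0.00547052, -0.98779921,  0.15563672],
       [-0.99994355,  0.00682135,  0.00814664],
       [-0.00910889, -0.15558337, -0.98778077]])}
{'clock': 0.1, 'q': array([-1.38200612e+00,  2.76555947e-01,  1.50603063e+00,  2.48881773e-05,
        1.36071491e+00, -1.20986840e-01]), 'qd': array([ 0.0008442 , -0.00037288, -0.00441394, -0.00062488, -0.00026585,
        0.00082708]), 'effort': array([ 1.74260684e-03, -4.17698014e+01, -2.46404189e+01, -1.49958687e-04,
        5.73362777e-03, -4.29638064e-06]), 'ee_pos': array([ 0.17521065, -0.54717666,  0.2475028 ]), 'eef_rot': array([[ 9.52403181e-01,  3.04841094e-01, -2.96789930e-04],
       [ 3.04841151e-01, -9.52401722e-01,  1.68304100e-03],
       [ 2.30396819e-04, -1.69340738e-03, -9.99998540e-01]]), 'force': array([ 0.05451434, -0.36547702, -1.16389381]), 'torque': array([-0.04649735,  0.04568153, -0.0414737 ]), 'grip_force': 0.0, 'width': 0.08549444681441506}
```
View pics/scene0.png

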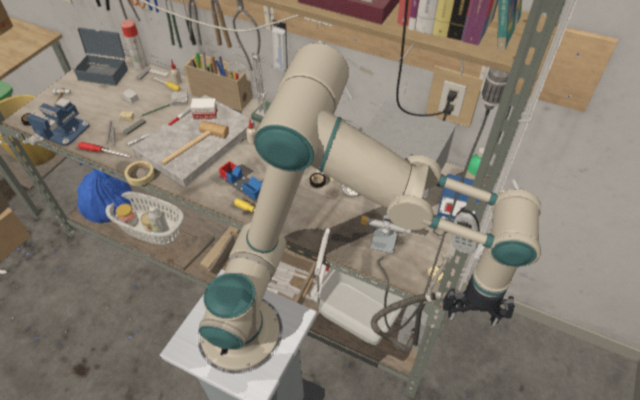

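View pics/top0.png

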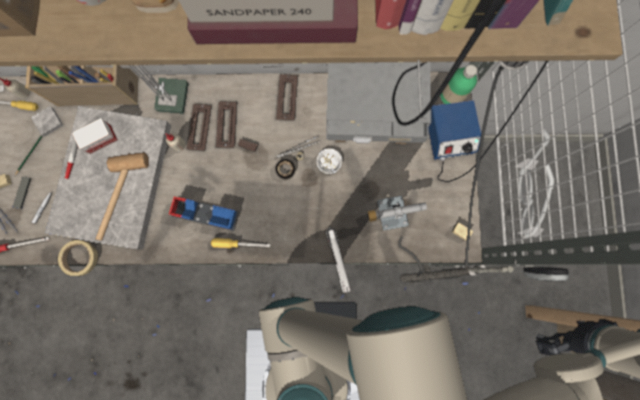

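The scene view shows the stand near (383,235), with the cradle at (240,182) partly behind the arm. In the top view the cradle is at (203,213) with its red end at left (175,207). The clip stand is at (397,211) with its brass head at (374,215). The driver is at (240,244), the tape at (287,167) and the offcut at (462,230).

```bash
python3 - <<'E'
import cv2,numpy as np
s=cv2.imread('pics/scene0.png');t=cv2.imread('pics/top0.png')
z=lambda im,x,y,w=80,h=60:cv2.resize(im[y:y+h,x:x+w],(400,300),interpolation=cv2.INTER_CUBIC)
cv2.imwrite('pics/c0.png',np.vstack([np.hstack([z(t,360,180),z(t,165,180)]),np.hstack([z(s,340,205),z(s,205,150)])]))
E
```

View pics/c0.png

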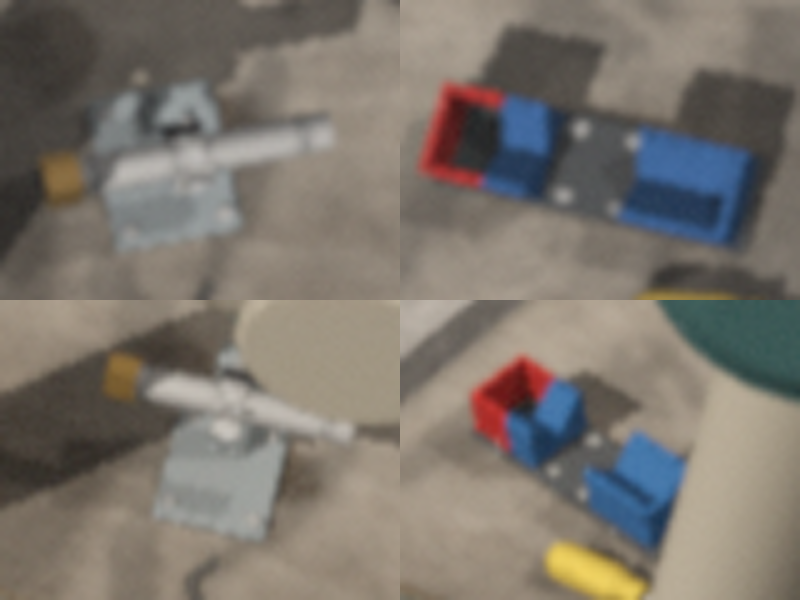

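The crops show the mandrel with its brass head at left in both views. In the top view its ends are at about (368,216) and (426.5,206), and in the scene view at (361.5,220) and (411,231). The clip mouth faces the robot. The cradle's red end is at left, and its block corners can be matched between the two views.

```bash
cat > h.py <<'E'
import numpy as np,cv2
from workcell import env
M={n:env.camera_model(n) for n in("scene","top")}
def ray(n,p):
    m=M[n];d=m['rotation']@np.linalg.inv(m['K'])@np.array([p[0],p[1],1.]);return m['eye'],d/np.linalg.norm(d)
def tri(pt,ps):
    A=[];b=[]
    for n,p in(("top",pt),("scene",ps)):
        e,d=ray(n,p);P=np.eye(3)-np.outer(d,d);A.append(P);b.append(P@e)
    x=np.linalg.lstsq(np.vstack(A),np.hstack(b),rcond=None)[0]
    r=max(np.linalg.norm(a@x-c) for a,c in zip(A,b));return x,r
def plane(n,p,z):
    e,d=ray(n,p);return e+d*(z-e[2])/d[2]
def proj(n,X):
    m=M[n];c=m['rotation'].T@(np.asarray(X)-m['eye']);u=m['K']@c;return u[:2]/u[2]
E
python3 - <<'E'
from h import *
np.set_printoptions(precision=4,suppress=True)
T=lambda x,y:(360+x/5,180+y/5); S=lambda x,y:(340+x/5,205+(y-300)/5)
T2=lambda x,y:(165+(x-400)/5,180+y/5); S2=lambda x,y:(205+(x-400)/5,150+(y-300)/5)
h=tri(T(40,180),S(107,376));e=tri(T(333,132),S(354,432));print(h,e,np.linalg.norm(h[0]-e[0]),(h[0]+e[0])/2)
j=tri(T(82,176),S(140,380));print('headjoin',j)
for n,a,b in[('red far',(443,85),(522,357)),('red near',(420,175),(473,395)),('blk-26 far',(637,130),(637,432)),('blk-26 near',(620,220),(587,470)),('blk+50far',(549,100),(583,388))]:
    print(n,tri(T2(*a),S2(*b)))
print(plane('top',(287,167),.01),plane('top',(462,230),.01),plane('top',(213,244),.02),plane('top',(270,245),.01))
E
```

```text
(array([ 0.444 , -0.1659,  0.0788]), np.float64(0.0003519054684336143)) (array([ 0.4669, -0.3164,  0.0849]), np.float64(0.0010977995325055312)) 0.15239777006209737 [ 0.4554 -0.2412  0.0819]
headjoin (array([ 0.4451, -0.1868,  0.0857]), np.float64(0.0004400371747143927))
red far (array([0.5038, 0.3543, 0.0393]), np.float64(0.0005181621930938249))
red near (array([0.4546, 0.3616, 0.0452]), np.float64(0.001441039328244965))
blk-26 far (array([0.4788, 0.2476, 0.0397]), np.float64(0.0011420234754874914))
blk-26 near (array([0.429 , 0.2534, 0.0489]), np.float64(0.00041301130804019255))
blk+50far (array([0.4937, 0.2961, 0.0453]), np.float64(0.0009799391237070045))
[0.5909 0.0503 0.01  ] [ 0.4117 -0.4283  0.01  ] [0.3772 0.2486 0.02  ] [0.374  0.0954 0.01  ]
```

```bash
python3 - <<'E'
from h import *
np.set_printoptions(precision=4,suppress=True)
for a in[(485,258),(500,240),(440,271),(467,240)]: print(a,plane('top',a,0))
print(plane('scene',(415,385),0),plane('scene',(435,300),0))
print(tri((545,62),(492,85)),tri((467,250),(458,255)))
s=env.sense();R=s['eef_rot'];p=s['ee_pos']
for g in[(0.2,-0.3,.25),(0.44,-0.203,.2)]: print(R.T@(np.array(g)-p))
E
```

```text
(485, 258) [ 0.3359 -0.4897  0.    ]
(500, 240) [ 0.3844 -0.5337  0.    ]
(440, 271) [ 0.3016 -0.3658 -0.    ]
(467, 240) [ 0.385  -0.4436  0.    ]
[ 0.0741 -0.4833  0.    ] [ 0.3305 -0.4509  0.    ]
(array([ 0.6399, -0.4082,  0.5395]), np.float64(0.00834796589780198)) (array([ 0.3702, -0.4322,  0.1553]), np.float64(0.04118896126597003))
[ 0.099  -0.2279 -0.0021]
[ 0.3571 -0.247   0.048 ]
```

Emit:
drive_effector --increments '[[[0.02,-0.046,0,-0.15,0.085],[0.04,-0.09,0,-0.3,0.085],[0.06,-0.137,0,-0.45,0.085],[0.08,-0.182,0,-0.6,0.085],[0.1,-0.228,0,-0.75,0.085],[0.1,-0.228,0,-0.9,0.085],[0.1,-0.228,0,-1.05,0.085],[0.1,-0.228,0,-1.2,0.085]]]'

```text
clock: 0.9
ee_pos: [0.201, -0.2992, 0.2483]
eef_rot: [[0.054, 0.999, 0.0], [0.999, -0.054, -0.0], [-0.0, 0.0, -1.0]]
force: [0.2, 0.6, 0.2]
width: 0.0852
grip_force: 0.0
```

```bash
python3 - <<'E'
from h import *
np.set_printoptions(precision=4,suppress=True)
s=env.sense();R=s['eef_rot'];p=s['ee_pos'];print(s['q'],p,R,np.arctan2(R[1,1],R[0,1]))
for n in("scene","top"):cv2.imwrite(f"pics/{n}1.png",env.camera(n)[:,:,::-1])
s=cv2.imread('pics/scene1.png');t=cv2.imread('pics/top1.png')
z=lambda im,x,y,w=80,h=60:cv2.resize(im[y:y+h,x:x+w],(400,300),interpolation=cv2.INTER_CUBIC)
cv2.imwrite('pics/c1.png',np.vstack([np.hstack([z(t,360,180),z(t,165,180)]),np.hstack([z(s,340,205),z(s,205,150)])]))
E
```

```text
[-1.173  -0.058   1.8966 -0.      1.3027 -1.119 ] [ 0.201  -0.2992  0.2483] [[ 0.054   0.9985  0.0001]
 [ 0.9985 -0.054  -0.0003]
 [-0.0003  0.0001 -1.    ]] -0.054000460495126405
```

View pics/c1.png

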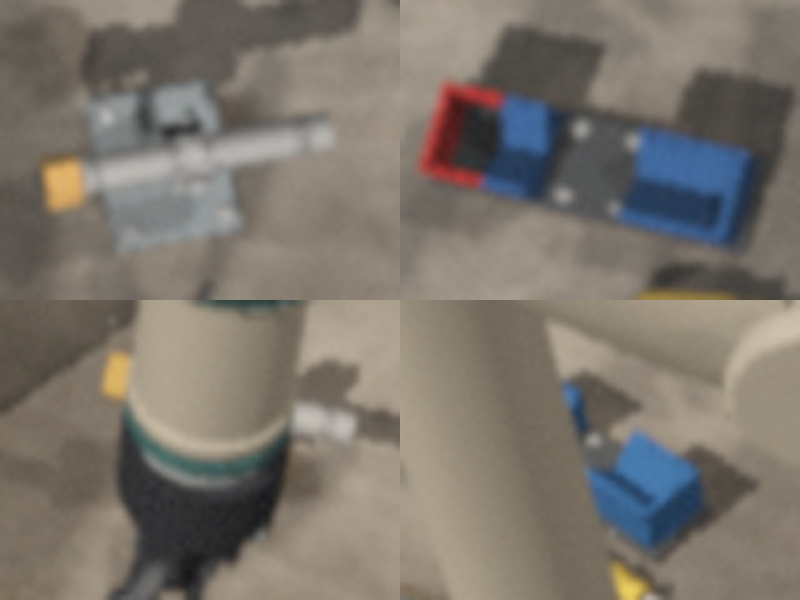

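The top crop now shows the mandrel clearly, with its head face at crop (44,188) and its tail at (333,133). The scene crop shows the cradle's near end, with corners at about (705,482) and (655,515).

```bash
python3 - <<'E'
from h import *
np.set_printoptions(precision=4,suppress=True)
T=lambda x,y:(360+x/5,180+y/5); S=lambda x,y:(340+x/5,205+(y-300)/5)
T2=lambda x,y:(165+(x-400)/5,180+y/5); S2=lambda x,y:(205+(x-400)/5,150+(y-300)/5)
print(tri(T(44,188),S(105,375)),tri(T(333,133),S(354,428)))
h=plane('top',T(44,188),.085);e=plane('top',T(333,133),.085);d=h-e;yaw=np.arctan2(-d[0],d[1]);print(h,e,np.linalg.norm(d),(h+e)/2,yaw)
print(tri(T2(752,150),S2(705,482)),tri(T2(735,243),S2(655,512)))
# cradle from top at z=.044
c=[plane('top',T2(*a),.044) for a in[(752,150),(735,243),(637,130),(620,220),(443,85),(420,178)]]
print(np.array(c)); m=[(c[i]+c[i+1])/2 for i in(0,2,4)];print(np.array(m))
d=m[2]-m[0];print('len',np.linalg.norm(d),'yaw',np.arctan2(-d[0],d[1]))
s=env.sense();R=s['eef_rot'];p=s['ee_pos']
mid=(h+e)/2;g=mid+.036*np.array([-np.sin(yaw),np.cos(yaw),0]);print(g)
for z in(.16,.093):g[2]=z;print(R.T@(g-p))
E
```

```text
(array([ 0.4388, -0.1668,  0.0865]), np.float64(0.0007070425367445352)) (array([ 0.466 , -0.3157,  0.0894]), np.float64(0.0006900042696134325))
[ 0.4393 -0.1676  0.085 ] [ 0.4669 -0.3174  0.085 ] 0.15232706298034324 [ 0.4531 -0.2425  0.085 ] 0.18203503368964857
(array([0.4682, 0.1883, 0.0296]), np.float64(7.618088117752504e-05)) (array([0.4157, 0.192 , 0.0523]), np.float64(0.0004795242867226947))
[[0.4665 0.1853 0.044 ]
 [0.4166 0.1932 0.044 ]
 [0.4777 0.2475 0.044 ]
 [0.4293 0.2551 0.044 ]
 [0.5029 0.3532 0.044 ]
 [0.4525 0.3633 0.044 ]]
[[0.4415 0.1893 0.044 ]
 [0.4535 0.2513 0.044 ]
 [0.4777 0.3583 0.044 ]]
len 0.17281944123406304 yaw -0.21091736974563208
[ 0.4466 -0.2071  0.085 ]
[0.1073 0.2396 0.0882]
[0.1073 0.2396 0.1552]
```

Emit:
drive_effector --increments '[[[0.02,0.045,0.01,-0.11,0.085],[0.04,0.09,0.02,-0.224,0.085],[0.06,0.135,0.04,-0.224,0.085],[0.08,0.18,0.06,-0.224,0.085],[0.1073,0.225,0.07,-0.224,0.085],[0.1073,0.2396,0.088,-0.224,0.085],[0.1073,0.2396,0.088,-0.224,0.085],[0.1073,0.2396,0.088,-0.224,0.085]]]'

```text
clock: 1.8
ee_pos: [0.4461, -0.2072, 0.1595]
eef_rot: [[-0.161, 0.987, -0.003], [0.987, 0.161, 0.001], [0.001, -0.003, -1.0]]
force: [-1.1, 0.9, 0.2]
width: 0.0854
grip_force: 0.0
```

```bash
python3 - <<'E'
from h import *
np.set_printoptions(precision=4,suppress=True)
s=env.sense();R=s['eef_rot'];p=s['ee_pos'];print(s['q'],p,np.arctan2(R[1,1],R[0,1]))
E
```

```text
[-0.5759  0.2232  1.8155 -0.0007  1.1057 -0.7377] [ 0.4461 -0.2072  0.1595] 0.16207558529000446
```

Emit:
drive_effector --increments '[[[0,0,0.04,0,0.085],[0,0,0.067,0,0.085],[0,0,0.067,0,0.085],[0,0,0.067,0,0.04]]]'

```text
clock: 2.2
ee_pos: [0.4461, -0.2083, 0.0943]
eef_rot: [[-0.16, 0.987, 0.0], [0.987, 0.16, -0.0], [-0.001, 0.0, -1.0]]
force: [0.1, -0.5, -0.1]
width: 0.0728
grip_force: 0.0
```

Emit:
drive_effector --increments '[[[0,0,0,0,0.03],[0,0,0,0,0.026],[0,0,0,0,0.01],[0,0,0,0,0.01],[0,0,0,0,0.01]]]'

```text
clock: 2.7
ee_pos: [0.448, -0.2079, 0.0941]
eef_rot: [[-0.162, 0.987, 0.003], [0.987, 0.162, -0.001], [-0.002, 0.003, -1.0]]
force: [2.7, 0.5, 2.3]
width: 0.0179
grip_force: 58.2
```

Emit:
drive_effector --increments '[[[0,0,0,0,0.035],[0,0,0.002,0,0.035],[0,0,0.004,0,0.035],[0,0,0.004,0,0.01],[0,0,0.004,0,0.01],[0,0,0.004,0,0.01]]]'

```text
clock: 3.3
ee_pos: [0.4472, -0.2076, 0.0894]
eef_rot: [[-0.162, 0.987, 0.001], [0.987, 0.162, -0.0], [-0.0, 0.001, -1.0]]
force: [2.1, 1.7, 0.1]
width: 0.018
grip_force: 57.0
```

```bash
python3 - <<'E'
from h import *
np.set_printoptions(precision=4,suppress=True)
s=env.sense();print(s['width'],s['ee_pos'],s['force'],s['torque'])
t=env.camera('top')[:,:,::-1];s=env.camera('scene')[:,:,::-1]
z=lambda im,x,y,w=80,h=60:cv2.resize(im[y:y+h,x:x+w],(400,300),interpolation=cv2.INTER_CUBIC)
cv2.imwrite('pics/c2.png',np.hstack([z(t,360,180),z(s,340,205)]))
E
```

```text
0.01803003082792234 [ 0.4472 -0.2076  0.0894] [2.0968 1.7319 0.1255] [ 0.1624 -0.3523  0.0841]
```

View pics/c2.png

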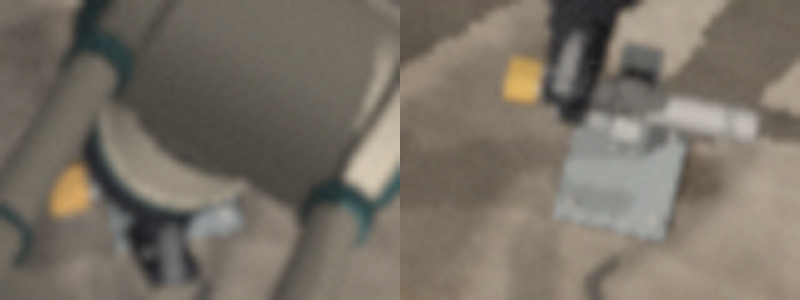

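The scene crop shows the fingers around the bar between the brass head and the clip. The grip width doesn't change with depth, so the grip is across the full diameter. I'll pull along -y of the tool.

Emit:
drive_effector --increments '[[[0,-0.006,0,0,0.01],[0,-0.012,0,0,0.01],[0,-0.02,0,0,0.01],[0,-0.03,0,0,0.01],[0,-0.04,0,0,0.01],[0,-0.055,0,0,0.01],[0,-0.055,0,0,0.01],[0,-0.055,0,0,0.01]]]'

```text
clock: 4.2
ee_pos: [0.392, -0.2167, 0.0894]
eef_rot: [[-0.161, 0.987, 0.0], [0.987, 0.161, -0.0], [-0.0, 0.0, -1.0]]
force: [0.9, -0.4, -1.5]
width: 0.018
grip_force: 57.3
```

```bash
python3 - <<'E'
from h import *
np.set_printoptions(precision=4,suppress=True)
s=env.sense();print(s['width'],s['ee_pos'],s['force'],s['torque'])
t=env.camera('top')[:,:,::-1];s=env.camera('scene')[:,:,::-1]
z=lambda im,x,y,w=80,h=60:cv2.resize(im[y:y+h,x:x+w],(400,300),interpolation=cv2.INTER_CUBIC)
cv2.imwrite('pics/c3.png',np.hstack([z(t,360,195),z(s,330,215)]))
E
```

```text
0.018044668879260154 [ 0.392  -0.2167  0.0894] [ 0.8549 -0.3983 -1.5268] [0.0164 0.0153 0.0464]
```

View pics/c3.png

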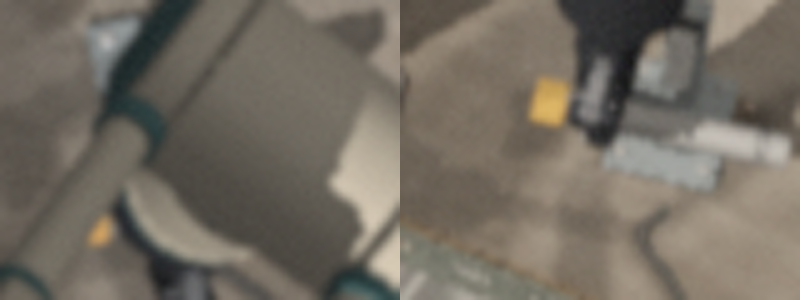

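The mandrel is clear of the clip and level in the grip. Next I lift it and carry it to the free area, turning it toward the cradle's yaw on the way.

Emit:
drive_effector --increments '[[[0.0,0,-0.04,0,0.01],[0.04,0,-0.06,0,0.01],[0.085,0.015,-0.06,0.1,0.01],[0.13,0.035,-0.06,0.2,0.01],[0.17,0.06,-0.06,0.3,0.01],[0.21,0.09,-0.06,0.37,0.01],[0.256,0.118,-0.04,0.37,0.01],[0.256,0.118,0,0.37,0.01]]]'

```text
clock: 5.1
ee_pos: [0.4742, 0.0599, 0.0919]
eef_rot: [[0.201, 0.98, 0.014], [0.98, -0.201, 0.002], [0.005, 0.014, -1.0]]
force: [1.0, -0.7, -1.7]
width: 0.018
grip_force: 57.8
```

```bash
python3 - <<'E'
from h import *
np.set_printoptions(precision=4,suppress=True)
s=env.sense();R=s['eef_rot'];print(s['width'],s['ee_pos'],s['force'],np.arctan2(R[1,1],R[0,1]),s['q'])
t=env.camera('top')[:,:,::-1];s=env.camera('scene')[:,:,::-1]
z=lambda im,x,y,w=80,h=60:cv2.resize(im[y:y+h,x:x+w],(400,300),interpolation=cv2.INTER_CUBIC)
cv2.imwrite('pics/c4.png',np.hstack([z(t,250,190),z(s,250,170)]))
E
```

```text
0.017971726216442337 [0.4742 0.0599 0.0919] [ 1.0168 -0.6925 -1.6631] -0.20209038727088052 [-0.0216  0.2734  1.95    0.0026  0.9041  0.1789]
```

View pics/c4.png

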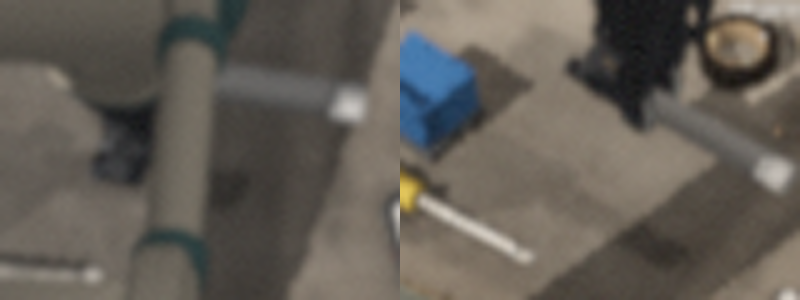

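The view shows the tail reaching right of the gripper, at top (321,210.6) and scene (327,204). The space below is free and the tape is clear.

```bash
python3 -c "
from h import *
print(tri((321,210.6),(327,204.4)))"
```

```text
(array([ 0.45931602, -0.04325012,  0.07112297]), np.float64(0.0013682913896880102))
```

Emit:
drive_effector --increments '[[[0,0,0.03,0,0.01],[0,0,0.055,0,0.01],[0,0,0.064,0,0.01],[0,0,0.068,0,0.01],[0,0,0.068,0,0.01],[0,0,0.070,0,0.01],[0,0,0.072,0,0.01],[0,0,0.072,0,0.01]]]'

```text
clock: 6.0
ee_pos: [0.4676, 0.0552, 0.0177]
eef_rot: [[0.206, 0.979, 0.001], [0.979, -0.206, -0.0], [0.0, 0.001, -1.0]]
force: [-0.5, 1.1, -1.8]
width: 0.0179
grip_force: 58.0
```

Emit:
drive_effector --increments '[[[0,0,0.001,0,0.01],[0,0,0.002,0,0.01],[0,0,0.002,0,0.01]]]'

```text
clock: 6.3
ee_pos: [0.4677, 0.0553, 0.0173]
eef_rot: [[0.205, 0.979, 0.001], [0.979, -0.205, -0.0], [-0.0, 0.001, -1.0]]
force: [-3.7, -0.0, 17.0]
width: 0.0181
grip_force: 68.2
```

Emit:
drive_effector --increments '[[[0,0,0,0,0.024],[0,0,0,0,0.03],[0,0,0,0,0.05],[0,0,0,0,0.05],[0,0,-0.04,0,0.085],[0,0,-0.08,0,0.085],[-0.01,-0.04,-0.12,0,0.085],[-0.01,-0.04,-0.12,0,0.085]]]'

```text
clock: 7.1
ee_pos: [0.4241, 0.0539, 0.1379]
eef_rot: [[0.205, 0.979, 0.002], [0.979, -0.205, -0.0], [0.0, 0.002, -1.0]]
force: [-0.0, 0.4, -0.7]
width: 0.0851
grip_force: 0.0
```

Emit:
drive_effector --increments '[[[0,-0.04,-0.03,0,0.085],[0,-0.08,-0.06,0,0.085],[0,-0.12,-0.08,0,0.085],[0,-0.15,-0.08,0,0.085],[0,-0.15,-0.08,0,0.085],[0,-0.15,-0.08,0,0.085]]]'

```text
clock: 7.7
ee_pos: [0.279, 0.0846, 0.2149]
eef_rot: [[0.205, 0.979, 0.0], [0.979, -0.205, -0.0], [-0.0, 0.0, -1.0]]
force: [-0.5, -0.2, -0.3]
width: 0.0853
grip_force: 0.0
```

```bash
python3 - <<'E'
from h import *
t=env.camera('top')[:,:,::-1];s=env.camera('scene')[:,:,::-1]
cv2.imwrite('pics/t5.png',t);cv2.imwrite('pics/s5.png',s)
z=lambda im,x,y,w=80,h=60:cv2.resize(im[y:y+h,x:x+w],(400,300),interpolation=cv2.INTER_CUBIC)
cv2.imwrite('pics/c5.png',np.vstack([np.hstack([z(t,250,180),z(t,165,180)]),np.hstack([z(s,260,170),z(s,205,150)])]))
E
```

```text
(no output)
```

View pics/c5.png

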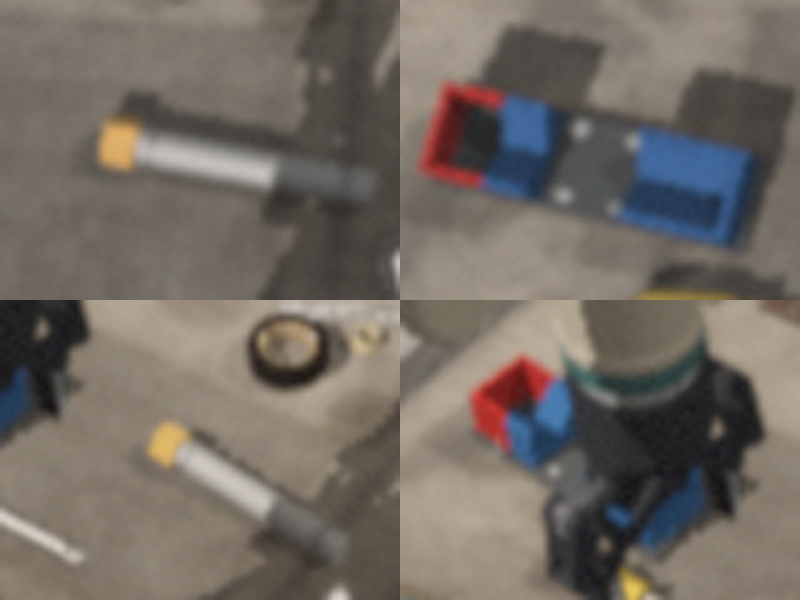

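The mandrel lies on the bench. In the top crop its ends are at (99,144) and (375,187), and in the scene crop at (154,441) and (342,548). The cradle's red end is visible in both views.

```bash
python3 - <<'E'
from h import *
np.set_printoptions(precision=4,suppress=True)
T=lambda x,y:(250+x/5,180+y/5); S=lambda x,y:(260+x/5,170+(y-300)/5)
print(tri(T(99,144),S(154,441)),tri(T(375,187),S(342,548)))
h=plane('top',T(99,144),.011);e=plane('top',T(375,187),.011);d=h-e;yaw=np.arctan2(-d[0],d[1]);mid=(h+e)/2
print('top',np.linalg.norm(d),mid,yaw)
# mask checks: mandrel brass centroid, red & blue
t=cv2.imread('pics/t5.png');H=cv2.cvtColor(t,cv2.COLOR_BGR2HSV)
red=(((H[...,0]<8)|(H[...,0]>172))&(H[...,1]>150)&(H[...,2]>80)).astype('uint8')
blue=((H[...,0]>100)&(H[...,0]<120)&(H[...,1]>130)&(H[...,2]>60)).astype('uint8')
for m in(red,blue):m[:,:160]=0;m[:170]=0;m[:,245:]=0;m[240:]=0
u=red|blue;pts=cv2.findNonZero(u);r=cv2.minAreaRect(pts);print(r,red.sum(),blue.sum())
b=cv2.boxPoints(r);B=np.array([plane('top',x,.044) for x in b]);print(B,B.mean(0))
s=env.sense();R=s['eef_rot'];p=s['ee_pos']
g=mid.copy();g[2]=.1;print(R.T@(g-p),np.arctan2(R[1,1],R[0,1]))
E
```

```text
(array([0.4729, 0.0974, 0.0117]), np.float64(0.0006035043140790794)) (array([ 0.4477, -0.0539,  0.0127]), np.float64(0.0011951072842474116))
top 0.15396176872763334 [0.4609 0.021  0.011 ] -0.16169966780115178
((202.14706420898438, 212.4117889404297), (63.54433059692383, 18.675243377685547), 14.03624439239502) 99 545
[[0.4575 0.3634 0.044 ]
 [0.5066 0.3534 0.044 ]
 [0.4636 0.1857 0.044 ]
 [0.4151 0.1966 0.044 ]] [0.4607 0.2748 0.044 ]
[-0.0249  0.1899  0.1149] -0.20707757574894525
```

Emit:
drive_effector --increments '[[[-0.006,0.045,0.0,-0.027,0.085],[-0.012,0.09,0.02,-0.027,0.085],[-0.018,0.135,0.05,-0.027,0.085],[-0.025,0.18,0.08,-0.027,0.085],[-0.025,0.190,0.115,-0.027,0.085],[-0.025,0.190,0.115,-0.027,0.085],[-0.025,0.190,0.115,-0.027,0.085]]]'

```text
clock: 8.5
ee_pos: [0.4597, 0.0207, 0.0987]
eef_rot: [[0.18, 0.984, -0.005], [0.984, -0.18, 0.001], [-0.0, -0.005, -1.0]]
force: [-0.3, -0.5, -0.5]
width: 0.0848
grip_force: 0.0
```

Emit:
drive_effector --increments '[[[0,0,0.04,0,0.085],[0,0,0.07,0,0.06],[0,0,0.08,0,0.05],[0,0,0.08,0,0.04],[0,0,0.08,0,0.028],[0,0,0.08,0,0.01],[0,0,0.08,0,0.01],[0,0,0.08,0,0.01]]]'

```text
clock: 9.3
ee_pos: [0.4617, 0.021, 0.0223]
eef_rot: [[0.179, 0.984, 0.004], [0.984, -0.179, -0.0], [0.0, 0.004, -1.0]]
force: [-1.3, 1.2, 6.5]
width: 0.0179
grip_force: 58.5
```

```bash
python3 - <<'E'
from h import *
np.set_printoptions(precision=4,suppress=True)
s=env.sense();R=s['eef_rot'];print(s['ee_pos'],np.arctan2(R[1,1],R[0,1]))
t=cv2.imread('pics/t5.png').astype(float);f=t[...,0]-t[...,2]
def edge(c):
    v=f[190:225,c];i=np.argmax(v>45);return 190+i-(v[i]-45)/(v[i]-v[i-1])
for cs in(list(range(187,194))+list(range(215,234)),range(215,234)):
    P=np.array([plane('top',(c,edge(c)),.044) for c in cs]);k=np.polyfit(P[:,1],P[:,0],1);print(k,np.std(P[:,0]-np.polyval(k,P[:,1])),np.arctan(-k[0]))
    print('centre x at y=.2755, off 25.5 mm',np.polyval(k,.2755)-.0255/np.cos(np.arctan(k[0])))
E
```

```text
[0.4617 0.021  0.0223] -0.17986292519785713
[0.2417 0.4208] 0.00018886285689880745 -0.23715756165120516
centre x at y=.2755, off 25.5 mm 0.4611362102848279
[0.2373 0.4217] 0.00017856160323717274 -0.23298272552561447
centre x at y=.2755, off 25.5 mm 0.46088942190596327
```

Emit:
drive_effector --increments '[[[0,0,-0.04,0,0.01],[0.0,0,-0.085,0,0.01],[0.045,-0.008,-0.09,0.02,0.01],[0.09,-0.016,-0.09,0.055,0.01],[0.14,-0.025,-0.09,0.055,0.01],[0.19,-0.034,-0.09,0.055,0.01],[0.235,-0.043,-0.09,0.055,0.01],[0.25,-0.046,-0.09,0.055,0.01]]]'

```text
clock: 10.1
ee_pos: [0.4598, 0.2797, 0.1114]
eef_rot: [[0.23, 0.973, 0.003], [0.973, -0.23, 0.003], [0.003, 0.002, -1.0]]
force: [0.4, -1.5, -2.0]
width: 0.0172
grip_force: 59.6
```

Emit:
drive_effector --increments '[[[0,0,0,0,0.01],[0,0,0,0,0.01],[0,0,0,0,0.01]]]'

```text
clock: 10.4
ee_pos: [0.4595, 0.2737, 0.1104]
eef_rot: [[0.234, 0.972, -0.0], [0.972, -0.234, -0.001], [-0.001, -0.0, -1.0]]
force: [0.1, -0.4, -1.5]
width: 0.0176
grip_force: 59.6
```

```bash
python3 - <<'E'
from h import *
np.set_printoptions(precision=4,suppress=True)
s=env.sense();R=s['eef_rot'];p=s['ee_pos'];print(p,np.arctan2(R[1,1],R[0,1]),R.T@(np.array([.4608,.2755,.0505])-p))
t=env.camera('top')[:,:,::-1];s=env.camera('scene')[:,:,::-1]
z=lambda im,x,y,w=80,h=60:cv2.resize(im[y:y+h,x:x+w],(400,300),interpolation=cv2.INTER_CUBIC)
cv2.imwrite('pics/c6.png',np.hstack([z(t,165,170),z(s,205,140)]))
E
```

```text
[0.4595 0.2737 0.1104] -0.23615832684697338 [0.0021 0.0009 0.0599]
```

View pics/c6.png

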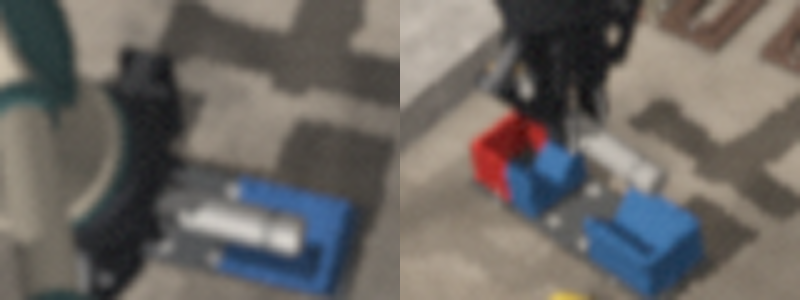

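The tail hangs over the -y block in both views, at top (225.6,217) and scene (257,176). It is aligned with the groove.

```bash
python3 -c "
from h import *
print(tri((225.6,217),(257,175.5)), plane('top',(225.6,217),.1))"
```

```text
(array([0.440991  , 0.19765319, 0.1057266 ]), np.float64(7.119458776977584e-05)) [0.44164788 0.19884916 0.1       ]
```

Emit:
drive_effector --increments '[[[0.002,0.001,0.02,0,0.01],[0.002,0.001,0.04,0,0.01],[0.002,0.001,0.05,0,0.01],[0.002,0.001,0.055,0,0.01],[0.002,0.001,0.058,0,0.01],[0.002,0.001,0.058,0,0.01]]]'

```text
clock: 11.1
ee_pos: [0.4614, 0.2768, 0.0524]
eef_rot: [[0.233, 0.972, 0.0], [0.972, -0.233, 0.0], [0.0, 0.0, -1.0]]
force: [0.5, 1.0, -1.8]
width: 0.0176
grip_force: 59.6
```

Emit:
drive_effector --increments '[[[0,0,0.001,0,0.01],[0,0,0.002,0,0.01],[0,0,0.002,0,0.01]]]'

```text
clock: 11.4
ee_pos: [0.4612, 0.2771, 0.0506]
eef_rot: [[0.233, 0.973, 0.001], [0.973, -0.233, 0.0], [0.0, 0.0, -1.0]]
force: [0.2, 0.2, -1.6]
width: 0.0179
grip_force: 59.7
```

Emit:
drive_effector --increments '[[[0,0,0.001,0,0.01],[0,0,0.002,0,0.01],[0,0,0.002,0,0.01]]]'

```text
clock: 11.7
ee_pos: [0.4608, 0.2773, 0.0496]
eef_rot: [[0.233, 0.972, 0.0], [0.972, -0.233, 0.001], [0.001, -0.0, -1.0]]
force: [-3.5, 0.3, 8.6]
width: 0.0176
grip_force: 60.9
```

Contact came at the predicted height of 0.0496 m. I'll let go and rise.

Emit:
drive_effector --increments '[[[0,0,0,0,0.022],[0,0,0,0,0.03],[0,0,0,0,0.05],[0,0,0,0,0.07],[0,0,0,0,0.07],[0,0,-0.03,0,0.07],[0,0,-0.07,0,0.085],[0,0,-0.12,0,0.085]]]'

```text
clock: 12.5
ee_pos: [0.4598, 0.2763, 0.1679]
eef_rot: [[0.233, 0.972, -0.004], [0.972, -0.233, -0.002], [-0.003, -0.004, -1.0]]
force: [0.1, 0.9, 0.2]
width: 0.0852
grip_force: 0.0
```

Emit:
drive_effector --increments '[[[-0.05,-0.03,-0.03,0,0.085],[-0.1,-0.06,-0.06,0,0.085],[-0.15,-0.09,-0.08,0,0.085],[-0.2,-0.12,-0.08,0,0.085],[-0.24,-0.15,-0.08,0,0.085],[-0.24,-0.15,-0.08,0,0.085],[-0.24,-0.15,-0.08,0,0.085]]]'

```text
clock: 13.2
ee_pos: [0.2547, 0.076, 0.2481]
eef_rot: [[0.237, 0.971, -0.001], [0.971, -0.237, -0.002], [-0.002, -0.001, -1.0]]
force: [0.4, 0.9, 0.7]
width: 0.0852
grip_force: 0.0
```

```bash
python3 - <<'E'
from h import *
t=env.camera('top')[:,:,::-1];s=env.camera('scene')[:,:,::-1]
z=lambda im,x,y,w=80,h=60:cv2.resize(im[y:y+h,x:x+w],(400,300),interpolation=cv2.INTER_CUBIC)
cv2.imwrite('pics/c7.png',np.hstack([z(t,165,180),z(s,205,150)]))
E
```

```text
(no output)
```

View pics/c7.png

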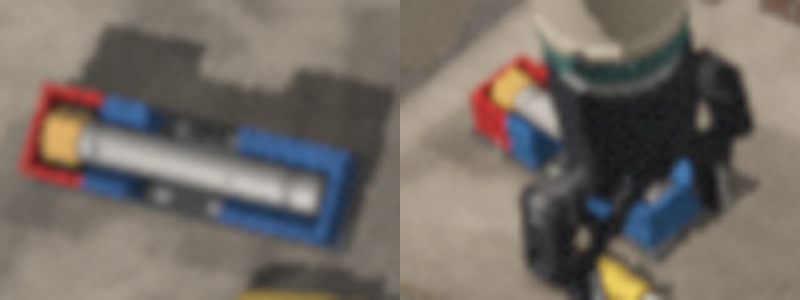

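The mandrel lies in both grooves with its head in the red pocket. In the crop its ends are at about (41,132) and (322,192).

```bash
python3 - <<'E'
from h import *
a=plane('top',(165+41/5,180+132/5),.038);b=plane('top',(165+322/5,180+192/5),.038);d=a-b
print((a+b)/2,np.linalg.norm(d),np.arctan2(-d[0],d[1]))
s=env.sense();print(s['qd'],s['force'],env.close_job())
E
```

```text
[0.46133412 0.27867118 0.038     ] 0.15667377915330377 -0.21582192971579878
the job is handed in; nothing more can be done
[ 3.36490012e-02  4.50283901e-02 -3.22708603e-02  4.58455075e-03
 -1.28572219e-02 -4.57283533e-05] [-0.6047798   0.79782354  0.1207148 ] None
```

The mandrel was pulled sideways from the clip, laid on the bench and let go, then regrasped by the middle and laid in both grooves with its head in the red pocket. The job was handed in at about 13 s. The last picture shows it home (middle about 3 mm from my seat estimate), but the verdict isn't shown to me.

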